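# Hook the sample tray out of the irradiation bay

### The arm

A 6-joint arm with a two-finger parallel gripper is mounted at the origin on the work surface. World frame = base frame: x ahead of the robot, y to its left, z up, the work surface at z = 0. Lengths are in mm, angles in rad, forces in N, time in s.
With the tool pointing down it reaches from about 350 to 875 mm from the base axis. Payload 4.2 kg.
Tool frame: the origin (TCP) lies midway between the tips of the shut fingers; the grasp point (between the pads) lies 19 mm behind it; x points along the fingers, y is the direction in which the jaws open and shut, and the axes are right-handed (so a half turn about x gives the same grasp; the last joint's range is limited). The gripper opens to 85 mm and grips with 20 to 120 N. Pads are 22 mm wide; open, the fingers measure 114 mm over their backs; the gripper's body (76 mm by 85 mm) begins 54 mm behind the grasp point. The pads swing forward as they close: fully open they stand 13 mm farther back than shut.
Start: joints at [0.259, 0.385, 0.008, 0, -1.194, -0.259], TCP at [624.979, 0.025, 231.312] pointing down, gripper open.
Joint ranges: [-3.14, 3.14], [-1.21, 2.06], [-1.07, 1.41], [-3.16, 2.05], [-2.99, -0.16], [-3.1, 3.1]. Speed limits (rad/s): [2.79, 2.79, 3.14, 3.14, 3.14, 3.14].

### API

Orientations are given as a unit quaternion [x, y, z, w].
In Python, from bench import readout, imaging, arm gives the robot as it stands.
- The arm moves only by the tool arm_command, never from a script. Its argument "increments" is a list of rows, each a list of 3 entries, a list of its own where there are three numbers: the turn, a rotation vector about the world's x, y, z in degrees, then the shift along the world's x, y, z in mm, then the closure, from 0 (fully open) to 1 (shut). In form: [[[ax, ay, az], [tx, ty, tz], fingers], ...]. A call has exactly 5 rows; each row is the pose to reach, as a shift and turn from the pose measured when the call began; what a row does not reach only later rows make up. A row lasts 1/10 s, in which the tool goes at most 50 mm and 8.59 degrees, less where a joint would pass 70% of its speed; a pose out of reach is approached as far as the arm can. A call with a gripper value outside its range is refused whole. The fingers move at their own pace and stop on an object; the grip force is fixed at half the most. Time passes only in rows, so rows that repeat a pose let the fingers close, or fill a call up. It gives the time, the measured TCP pose, the force and the opening at its end, in the units of the state.
- readout.read_state(): the state, without advancing time (a new reading comes with each control period).
- imaging.get_image(name): name is "scene" or "side" or "wrist"; returns (picture, depth): 420x560x3 uint8, blue, green, red; 420x560 float32, mm along the optical axis (not along the pixel's ray), 0 where there is no reading.
- imaging.camera_info(name): a dict with "vfov" (degrees; the focal length in pixels is half the picture's height over the tangent of half this angle, whatever the lens; pixels are square), "cx", "cy" (the principal point, pixels), "D" ([k1, k2, p1, p2, k3] as OpenCV has them; the pictures are not rectified), "eye" and "rotation" of the camera in the world; the wrist camera has in their place "T_tool_cam" (4x4, takes a point from camera to tool coordinates, whose origin is the TCP and whose axes are the tool frame's). Camera axes: x right, y down, z forward; pixel columns grow to the right and rows downward; lengths in mm; the calibration is good to about 2 mm. A picture is of the moment at which its call begins: read the wrist's pose just before it. camera_info takes no time and is no camera call.
- arm.job_done(): hands the job in, once; it reports no verdict.
The state is a dict: "clock": time; "joints": joint angles; "joint_vel": joint speeds; "joint_efforts": joint torques, N m; "position": TCP position; "ee_rot": TCP orientation; "contact_force": force on the tool from outside, world axes, zero at the start; "wrist_torque": the same for the moment, N m; "gripper_width": finger opening in mm.
Only numpy, scipy, OpenCV 4.12 (cv2) and the standard library are available. Lean on these libraries where they do the work, as an engineer would, in place of code of your own. Each camera call takes 0.05 s, during which the arm holds its last target. There are 200 camera calls.

### The job

Take the hook from its rest, reach in under the clear roof with it, catch the pull loop of the sample tray and draw the tray out until it sits firmly against the adjustable front stop: hold it there for about a second with a light but definite pull, some 5 to 8 N at the stop, without tugging hard. Then unhook, leaving the tray against the stop, and put the hook back in its rest. Do not touch the tray with the gripper and leave the other things on the bench alone.

Things in the scene. Friction and masses are not known exactly. Their poses are not given: they have to be found in the camera images.
- hook_grip (a point): The loose hook tool in its rest; point: centre of its black handle, 60 long (x) x 20 wide (y) x 22 high (z); 180 g. Own +x runs to the hook end, +z is up as it lies. A steel rod of 10 diameter runs on to x = 115 and there turns straight down (-z) as the hook finger. Behind the handle a disc of 28 diameter (x = -36 to -30), then a 10 mm rod stub to x = -85.
- hook_tip (a point): Centre of the round end of the hook finger, 115 ahead of and 38 below the handle's centre in the tool's own frame (finger 8 diameter, its very end is 4 lower than this point).
- rest_seat (a point): Where the handle's centre lies in the hook's rest, 58 above the bench; own +x is the way the hook points. The fixed rest: white base 180 x 70 x 8, two V saddles (45 degree sides, 31 wide at the top, top edges 66 above the bench) at x = -66 and +66, carrying the rod before and behind the handle. 120 free between the saddles for the fingers.
- bay: The irradiation bay, a fixed steel tunnel. Origin on the bench at the middle of its mouth; own +x points into the bay, the tray comes out along -x. Floor 6 above the bench. Clear roof from x = 0 (mouth) to 180, its underside 106 and its top 113 above the bench; inside 100 wide. In front of the mouth an apron at floor level goes to x = -117, between rails 22 high (above the bench).
- tray: The sample tray, loose, aluminium, 70 (x) x 96 (y) x 34 high, loaded with white tubes, about 0.35 to 0.7 kg with unknown friction (slides, rather jerkily, at about 1 to 5 N). Origin at the centre of its underside. At the start it stands on the bay floor, wholly under the roof, square in the bay (2 mm play a side), its own x as the bay's x.
- loop (a point): Centre of the steel pull loop on the tray's front, a level ring (its hole is vertical, open above and below) of 21 inner diameter and 7 mm wire, rigid on the tray. Its centre is 24 in front of the tray's front wall (59 from the tray's centre along own -x) and 24 above the bay floor.
- stopbase: Fixed dark plate (top 10 above the bench) at the apron's front end, carrying the adjustable stop; origin and axes as the bay's. The stop is a rigid fork clamped on it: two lugs, 8 to 28 above the bench, at y = -36 and +36, meet the tray's front wall. Their faces stand anywhere from x = -43 to -7, not measured: feel for them. Between the lugs loop and hook have free room to 50 before the lug faces.
- plunger (a joint): Presence pin beside the stop's left lug: 0 m when free, about 0.005 m when the tray stands against the stop; very light spring (0.3 N), which does not push the tray back.
- spray: Bystander: amber spray bottle, 65 diameter, 180 high, origin under its centre.
- rack: Bystander: blue tube rack 75 x 120 x 40 high, origin under its centre.
- mouse: Bystander: small round black computer mouse, 58 diameter, 32 high, origin under its centre.

How it is judged (in metres and radians):
On the way, in this order (a step that is already met when the one before it is completed fails the run):
1. the hook finger is inside the tray's pull loop (horizontal distance between hook_tip and loop below 0.011 m and z of hook_tip in the frame of loop below -0.003 m), for 0.2 s.
2. the tray is held against the stop by the hook, pressing on it with at least 3 N for 0.3 s, the finger still in the loop (contact force between tray and stopbase above 3 N and value of joint plunger above 0.0035 m and horizontal distance between hook_tip and loop below 0.013 m and z of hook_tip in the frame of loop below 0 m), for 0.3 s.
At the end, for the whole second after the job is handed in: The tray stands level and still against the stop (within 2 mm: presence pin pressed in more than 3 mm) and the hook lies at rest in both saddles of its rest, pointing the way it did at first, its handle's centre within 20 mm of the seat sideways and 5 mm in height, finger down (value of joint plunger above 0.003 m and angle between tray's own z axis and vertical below 0.06 rad and linear speed of tray below 0.01 m/s and horizontal distance between hook_grip and rest_seat below 0.02 m and height (world z) of hook_grip between 0.053 and 0.063 m and angle between the x axis of hook_grip and the x axis of rest_seat, either way round below 0.12 rad and x of hook_tip in the frame of rest_seat above 0.05 m and angle between hook_grip's own z axis and vertical below 0.35 rad); the robot touches nothing.
It fails at once if the tray is pulled against the stop with more than 13 N (contact force between tray and stopbase above 13 N).
It fails at once if the gripper touches the tray (contact force between any of the fingers, the arm and tray above 0.5 N).
It fails at once if a bystander is moved by more than 15 mm (distance of any of spray, rack, mouse from where it was at the start of the episode above 0.015 m).
It also fails if it takes over 69 s, if anything falls off the work surface, if the arm or the gripper's body presses on something with over 40 N, if the wrist force passes 120 N, or if a joint passes its speed limit or range.

## Working session

There is one attempt and no reset: what is moved stays moved. The work goes in short steps, Python scripts to look and compute and a tool call to move; the robot and the scene stay as the last step left them, time stands still between calls to the robot, and variables do not carry over. Pictures are saved under pics/ and viewed, about 8 in all and at most 12, crops included, and the job is handed in when it is done.

Besides the shell and the picture viewer there is one more tool, called after "Request:" by a JSON object that holds its "name" and its "arguments". arm_command: Moves the arm, as the interface text tells. Its arguments: {"type":"object","properties":{"increments":{"type":"array","items":{"type":"array"}}},"required":["increments"]}

```bash
mkdir -p pics; cat > h.py <<'E'
import numpy as np, cv2
from bench import readout, imaging, arm
from scipy.spatial.transform import Rotation as R
def K(n):
    i=imaging.camera_info(n); f=210/np.tan(np.radians(i['vfov'])/2)
    return i,np.array([[f,0,i['cx']],[0,f,i['cy']],[0,0,1.]]),np.array(i['D'],float)
def pose(n,s=None):
    i=imaging.camera_info(n)
    if n!='wrist': return np.array(i['rotation']),np.array(i['eye'])
    T=np.array(i['T_tool_cam']); Rt=R.from_quat(s['ee_rot']).as_matrix()
    return Rt@T[:3,:3],Rt@T[:3,3]+np.array(s['position'])
def rays(n,px,s=None):
    i,k,d=K(n); p=cv2.undistortPoints(np.array(px,float).reshape(-1,1,2),k,d)[:,0]
    Rm,e=pose(n,s); return np.c_[p,np.ones(len(p))]@Rm.T,e
def onz(n,px,z,s=None):
    r,e=rays(n,px,s); return e+r*((z-e[2])/r[:,2])[:,None]
def atd(n,px,dep,s=None):
    r,e=rays(n,px,s); return e+r*np.array(dep,float)[:,None]
def cloud(n,dep,s=None):
    v,u=np.mgrid[0:420,0:560]; P=atd(n,np.c_[u.ravel(),v.ravel()],dep.ravel(),s).reshape(420,560,3); P[dep==0]=np.nan; return P
def grab(n,tag):
    s=readout.read_state(); im,d=imaging.get_image(n); cv2.imwrite(f'pics/{tag}.png',im); np.savez(f'pics/{tag}.npz',im=im,d=d,q=s['ee_rot'],p=s['position']); return im,d,s
E
python3 - <<'E'
from h import *
for n in ['scene','side','wrist']:
    im,d,s=grab(n,n+'0'); i=imaging.camera_info(n); print(n,i)
print(s)
a=cv2.imread('pics/scene0.png');b=cv2.imread('pics/side0.png')
E
```

```text
scene {'vfov': 57.96815343676745, 'cx': 283.12513791342593, 'cy': 210.88143084186692, 'D': array([-0.07565144,  0.        ,  0.        ,  0.        ,  0.        ]), 'eye': array([1107.19881366, -369.86099417,  703.1651498 ]), 'rotation': array([ 0.82743465,  0.40916742, -0.17641354, -0.34177799])}
side {'vfov': 57.599668786009374, 'cx': 277.14164862635226, 'cy': 210.69903801244658, 'D': array([-0.08153581,  0.        ,  0.        ,  0.        ,  0.        ]), 'eye': array([  83.80839957, -480.88554663,  723.87805714]), 'rotation': array([ 0.84384701, -0.34722732,  0.15361721, -0.37915323])}
wrist {'vfov': 64.68019575018644, 'cx': 272.5605532813085, 'cy': 210.2068822366652, 'D': array([-0.03582747,  0.        ,  0.        ,  0.        ,  0.        ]), 'T_tool_cam': array([[-1.55502919e-04, -3.27874905e-01,  9.44721135e-01,
        -1.41177809e+02],
       [ 9.99999637e-01, -8.42439903e-04, -1.27775315e-04,
         2.82617738e+00],
       [ 8.37765101e-04,  9.44720772e-01,  3.27874917e-01,
        -8.46428813e+01],
       [ 0.00000000e+00,  0.00000000e+00,  0.00000000e+00,
         1.00000000e+00]])}
{'clock': 0.1, 'joints': array([ 2.58594902e-01,  3.85517488e-01,  6.76904953e-03, -4.00549894e-04,
       -1.19404915e+00, -2.58601977e-01]), 'joint_vel': array([-0.0007395 , -0.00054871,  0.00172293,  0.0025694 ,  0.00116657,
        0.00029229]), 'joint_efforts': array([-2.41840362e-04, -3.93318665e+01,  1.88929778e+01,  4.19793829e+00,
       -2.58899068e-03, -3.31562532e-06]), 'position': array([6.24473913e+02, 2.97632288e-03, 2.30315842e+02]), 'ee_rot': array([-0.49949152,  0.50058389,  0.50043056,  0.499493  ]), 'contact_force': array([-1.43180544,  0.16828675, -0.4766941 ]), 'wrist_torque': array([ 0.03044782, -0.02873343,  0.00864953]), 'gripper_width': 85.68320670447626}
```

View pics/scene0.png

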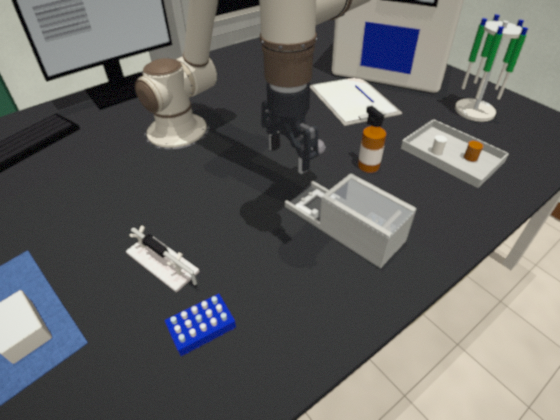

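View pics/side0.png

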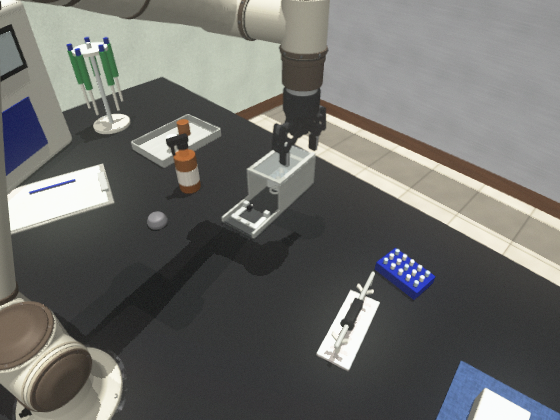

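The scene image shows the hook in its rest at about (160,255) with the rack below it, and the bay at (360,215) with its mouth to the left. The spray is at (372,148). In the side image the rest is at (350,325), the apron at (255,215) and the mouse at (157,220).

```bash
sed -i "s/return np.array(i\['rotation'\]),/return R.from_quat(i['rotation']).as_matrix(),/" h.py
python3 - <<'E'
from h import *
def L(t): z=np.load(f'pics/{t}.npz'); return z['im'],z['d']
for n in ['scene','side']:
    im,d=L(n+'0'); P=cloud(n,d)
    box={'scene':(100,215,215,295),'side':(305,285,390,375)}[n]
    m=np.zeros((420,560),bool); m[box[1]:box[3],box[0]:box[2]]=1
    X=P[...,0];Y=P[...,1];Z=P[...,2]; br=im.min(2)
    base=m&(br>120)&(abs(Z-8)<5)
    c=cv2.minAreaRect(P[base][:,:2].astype(np.float32)); print(n,'base',base.sum(),c,np.median(Z[base]))
    hd=m&(im.max(2)<70)&(Z>50)&(Z<85)
    c=cv2.minAreaRect(P[hd][:,:2].astype(np.float32)); print('handle',hd.sum(),c,P[hd].mean(0))
    top=m&(Z>40); print('all>40',[P[top].min(0),P[top].max(0)])
    # bay
    b={'scene':(280,170,420,265),'side':(215,140,325,240)}[n]
    m=np.zeros((420,560),bool); m[b[1]:b[3],b[0]:b[2]]=1
    w=m&(Z>109)&(Z<117); print('bay top',w.sum(), cv2.minAreaRect(P[w][:,:2].astype(np.float32)) if w.sum()>5 else 0)
    w=m&(Z>18)&(Z<26); q=P[w]; print('rail',w.sum(),cv2.minAreaRect(q[:,:2].astype(np.float32)))
    pts={'scene':[(372,148),(316,147),(200,322)],'side':[(187,170),(157,220),(405,272)]}[n]
    print([P[v,u].round() for u,v in pts])
E
cd pics; python3 - <<'E'
import cv2,numpy as np
a=cv2.imread('scene0.png')[165:270,275:425];b=cv2.imread('side0.png')[135:245,210:330]
r=lambda i:cv2.resize(i,(400,int(400*i.shape[0]/i.shape[1])),interpolation=2)
a,b=r(a),r(b);h=max(len(a),len(b));f=lambda i:np.pad(i,((0,h-len(i)),(0,0),(0,0)))
cv2.imwrite('bay1.png',np.hstack([f(a),f(b)]))
E
```

```text
scene base 1322 ((475.7156982421875, -281.5843811035156), (232.15341186523438, 78.12564086914062), 13.477712631225586) 9.033683950927013
handle 234 ((499.5600280761719, -281.3432922363281), (67.96996307373047, 24.33633804321289), 8.901366233825684) [ 499.61223304 -280.79158002   68.23555293]
all>40 [array([ 418.90562362, -312.67111688,   40.28542631]), array([ 616.67603056, -242.84765958,   74.63448928])]
bay top 2854 ((724.0565795898438, 150.52166748046875), (182.95458984375, 116.63353729248047), 10.10502815246582)
rail 451 ((667.337890625, 141.08688354492188), (297.94024658203125, 115.36410522460938), 9.504584312438965)
[array([562., 341.,  89.]), array([696.,   8., 311.]), array([ 708., -284.,   30.])]
side base 1879 ((498.4676208496094, -276.40234375), (185.39759826660156, 71.63494873046875), 15.413787841796875) 7.365365180165554
handle 188 ((494.91522216796875, -278.96234130859375), (63.92778015136719, 23.488279342651367), 11.906861305236816) [ 489.9463108  -279.49567779   66.84270671]
all>40 [array([ 412.79550466, -311.64760849,   41.53756239]), array([ 578.21768436, -242.84043827,   73.21561   ])]
bay top 1047 ((723.5243530273438, 150.91082763671875), (183.76246643066406, 114.25556182861328), 9.532390594482422)
rail 363 ((665.2396240234375, 139.79330444335938), (296.946533203125, 115.54412078857422), 8.90088176727295)
[array([526., 340.,  84.]), array([375., 279.,  28.]), array([ 691., -288.,   28.])]
```

View pics/bay1.png

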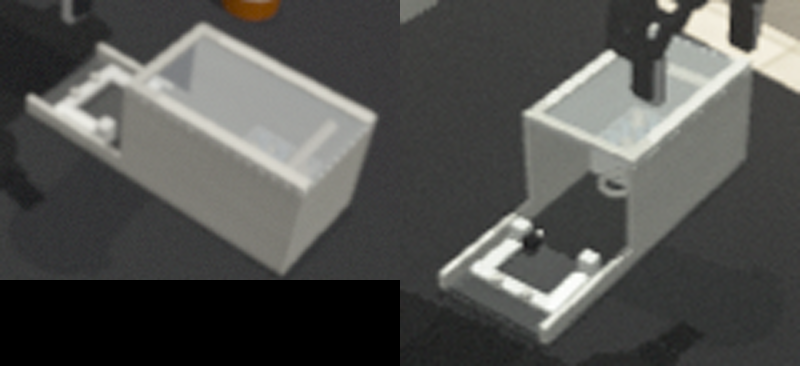

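View pics/wrist0.png

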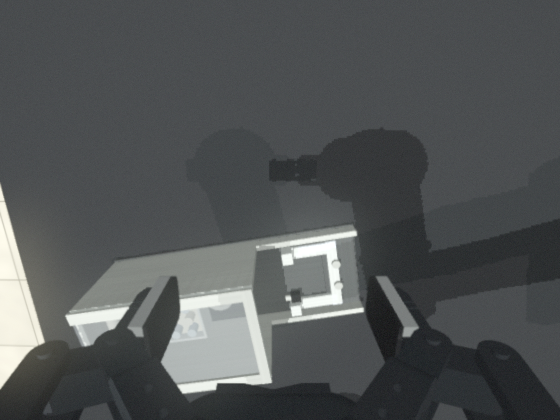

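Request:
{"name": "arm_command", "arguments": {"increments": [[[0,0,-8],[-13,-28,4],0],[[0,0,-16],[-26,-56,8],0],[[0,0,-24],[-39,-84,12],0],[[0,0,-32],[-52,-112,16],0],[[0,0,-40],[-65,-140,20],0]]}}

```text
clock: 0.65
position: [558.7, -140.9, 250.3]
ee_rot: [-0.296, 0.642, 0.298, 0.641]
contact_force: [-0.2, -0.6, 0.4]
gripper_width: 85.4
```

Request:
{"name": "arm_command", "arguments": {"increments": [[[0,0,-8],[-20,-40,0],0],[[0,0,-16],[-40,-80,0],0],[[0,0,-24],[-60,-120,0],0],[[0,0,-32],[-62,-140,0],0],[[0,0,-38],[-62,-140,0],0]]}}

```text
clock: 1.15
position: [495.5, -283.4, 249.9]
ee_rot: [-0.068, 0.704, 0.07, 0.703]
contact_force: [-1.0, 0.4, 0.4]
gripper_width: 85.3
```

```bash
python3 - <<'E'
from h import *
im,d,s=grab('wrist','w1'); print(s['position'],R.from_quat(s['ee_rot']).as_matrix().round(3))
P=cloud('wrist',d,s); X,Y,Z=P[...,0],P[...,1],P[...,2]
dm=np.hypot(X-497,Y+280)<140
base=dm&(im.min(2)>110)&(abs(Z-8)<5); print('base',base.sum(),cv2.minAreaRect(P[base][:,:2].astype(np.float32)),np.median(Z[base]))
hd=dm&(im.max(2)<75)&(Z>55)&(Z<80); print('handle',hd.sum(),cv2.minAreaRect(P[hd][:,:2].astype(np.float32)),np.median(Z[hd]))
rod=dm&(Z>50)&(Z<75); print('rod>50',P[rod].min(0),P[rod].max(0))
for n,px in(('side',(273.6,190)),): print('loop',onz(n,[px],30))
E
```

```text
[ 495.48005303 -283.35091052  249.91536753] [[-0.002 -0.194  0.981]
 [ 0.002  0.981  0.194]
 [-1.     0.002 -0.001]]
base 6416 ((494.7509765625, -277.2921142578125), (181.2136688232422, 70.25416564941406), 15.27895736694336) 6.655944591424458
handle 0 ((0.0, 0.0), (0.0, 0.0), 0.0) nan
rod>50 [ 410.20445679 -312.99929666   51.37353172] [ 611.75318354 -241.93583052   72.21781857]
loop [[685.09186502 146.90170645  30.        ]]
  return _methods._mean(a, axis=axis, dtype=dtype,
  ret = ret.dtype.type(ret / rcount)
```

View pics/w1.png

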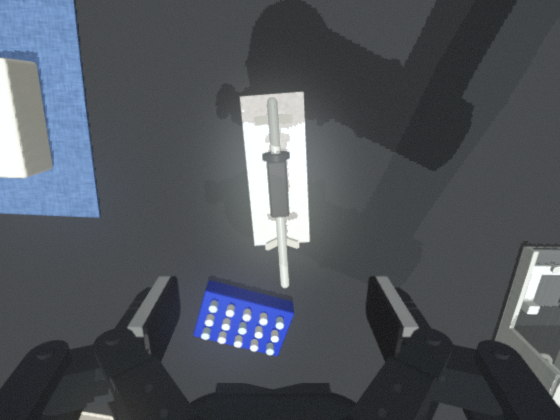

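The wrist image shows the hook lying in the rest. The rod runs from (273,100) to the finger end at (285,285), the handle is at about (278,188) and the rack is near the finger.

```bash
python3 - <<'E'
from h import *
z=np.load('pics/w1.npz'); s=dict(ee_rot=z['q'],position=z['p']); im,d=z['im'],z['d']
A=onz('wrist',[(273,103),(284.5,283)],62,s); print('rod',A[:,:2],np.degrees(np.arctan2(*(A[1]-A[0])[[1,0]])),np.linalg.norm(A[1]-A[0]))
B=onz('wrist',[(268,163),(288,163),(270,217),(288,216)],68,s); print('handle',B[:,:2],B.mean(0))
P=cloud('wrist',d,s); m=(P[...,2]>53)&(P[...,2]<72); m[:, :255]=0;m[:,300:]=0;m[:95]=0;m[290:]=0
g=cv2.cvtColor(im,6); m2=m&(g<90); v,u=np.nonzero(m2); print(m2.sum(),u.min(),u.max(),v.min(),v.max(),P[m2].mean(0)); q=P[m2][:,:2].astype(np.float32); print(cv2.minAreaRect(q))
E
```

```text
rod [[ 415.70459969 -297.62156188]
 [ 604.68232579 -247.06847346]] 14.97642213587343 195.62258487490254
handle [[ 471.91531685 -291.59029387]
 [ 468.13097618 -272.28894587]
 [ 527.06922888 -278.89431437]
 [ 522.40425505 -260.77885911]] [ 497.37994424 -275.8881033    68.        ]Traceback (most recent call last):
  File "<stdin>", line 6, in <module>
    return umr_minimum(a, axis, None, out, keepdims, initial, where)
ValueError: zero-size array to reduction operation minimum which has no identity
```

Request:
{"name": "arm_command", "arguments": {"increments": [[[0,0,2],[0,4,-36],0],[[0,0,3.8],[0,7,-72],0],[[0,0,3.8],[0,7,-108],0],[[0,0,3.8],[0,7,-140],0],[[0,0,3.8],[0,7,-165],0]]}}

```text
clock: 1.7
position: [494.9, -274.6, 82.6]
ee_rot: [-0.091, 0.702, 0.094, 0.7]
contact_force: [0.0, 0.1, 0.6]
gripper_width: 85.5
```

Request:
{"name": "arm_command", "arguments": {"increments": [[[0,0,0],[0,0,-15],0],[[0,0,0],[0,0,-30],0],[[0,0,0],[0,0,-40],0],[[0,0,0],[0,0,-46],0],[[0,0,0],[0,0,-46],0]]}}

```text
clock: 2.2
position: [494.7, -274.3, 36.0]
ee_rot: [-0.091, 0.703, 0.094, 0.699]
contact_force: [0.0, 0.0, 0.8]
gripper_width: 85.1
```

```bash
python3 - <<'E'
from h import *
s=readout.read_state(); print(s['position'],s['contact_force'],R.from_quat(s['ee_rot']).as_matrix().round(3))
E
```

```text
[ 494.65933936 -274.32721028   36.03219525] [0.01287639 0.02367159 0.8486346 ] [[-0.006 -0.26   0.966]
 [ 0.004  0.966  0.26 ]
 [-1.     0.005 -0.004]]
```

Request:
{"name": "arm_command", "arguments": {"increments": [[[0,0,0],[0.8,-2,2],0],[[0,0,0],[0.8,-2,2],1],[[0,0,0],[0.8,-2,2],1],[[0,0,0],[0.8,-2,2],1],[[0,0,0],[0.8,-2,2],1]]}}

```text
clock: 2.7
position: [495.5, -276.4, 38.3]
ee_rot: [-0.091, 0.703, 0.094, 0.699]
contact_force: [0.1, 0.5, -0.8]
gripper_width: 28.0
```

Request:
{"name": "arm_command", "arguments": {"increments": [[[0,0,0],[0,0,0],1],[[0,0,0],[0,0,0],1],[[0,0,0],[0,0,0],1],[[0,0,0],[0,0,0],1],[[0,0,0],[0,0,0],1]]}}

```text
clock: 3.2
position: [496.2, -277.2, 38.8]
ee_rot: [-0.092, 0.702, 0.094, 0.7]
contact_force: [0.8, -5.1, 0.8]
gripper_width: 19.4
```

Request:
{"name": "arm_command", "arguments": {"increments": [[[0,0,0],[0,0,15],1],[[0,0,0],[0,0,35],1],[[0,0,0],[0,0,60],1],[[0,0,0],[0,0,85],1],[[0,0,0],[0,0,100],1]]}}

```text
clock: 3.7
position: [496.0, -276.4, 139.8]
ee_rot: [-0.091, 0.702, 0.094, 0.7]
contact_force: [0.5, -0.1, -1.4]
gripper_width: 19.0
```

Request:
{"name": "arm_command", "arguments": {"increments": [[[0,0,-1],[0,35,0],1],[[0,0,-2],[0,70,0],1],[[0,0,-3],[0,105,0],1],[[0,0,-4],[0,140,0],1],[[0,0,-5.5],[0,175,0],1]]}}

```text
clock: 4.2
position: [494.3, -99.5, 138.9]
ee_rot: [-0.057, 0.707, 0.06, 0.703]
contact_force: [0.5, 0.2, -1.4]
gripper_width: 18.8
```

Request:
{"name": "arm_command", "arguments": {"increments": [[[0,0,0],[-1,40,0],1],[[0,0,0],[-2,80,0],1],[[0,0,0],[-3,120,0],1],[[0,0,0],[-4,160,0],1],[[0,0,0],[-4,200,0],1]]}}

```text
clock: 4.7
position: [488.4, 102.0, 138.1]
ee_rot: [-0.056, 0.708, 0.06, 0.701]
contact_force: [0.1, 0.1, -1.4]
gripper_width: 19.2
```

Request:
{"name": "arm_command", "arguments": {"increments": [[[0,0,0],[0,10,-15],1],[[0,0,0],[0,14,-30],1],[[0,0,0],[0,14,-45],1],[[0,0,0],[0,14,-45],1],[[0,0,0],[0,14,-45],1]]}}

```text
clock: 5.2
position: [487.7, 115.9, 92.8]
ee_rot: [-0.057, 0.709, 0.06, 0.701]
contact_force: [0.6, 0.2, -1.4]
gripper_width: 19.0
```

```bash
python3 - <<'E'
from h import *
s=readout.read_state(); print(s['clock'],s['position'],s['contact_force'],s['gripper_width']);Rm=R.from_quat(s['ee_rot']).as_matrix(); print(Rm.round(3))
im,d,_=grab('side','s2'); im2,d2,_=grab('scene','c2')
a=im[100:260,180:340]; b=im2[120:270,240:430]
r=lambda i:cv2.resize(i,(400,400),interpolation=2)
cv2.imwrite('pics/v2.png',np.hstack([r(a),r(b)]))
E
```

```text
5.2 [487.69160879 115.89350515  92.76106506] [ 0.64782021  0.20890657 -1.43539914] 19.045718448772167
[[-0.011 -0.164  0.986]
 [ 0.004  0.986  0.164]
 [-1.     0.006 -0.011]]
```

View pics/v2.png

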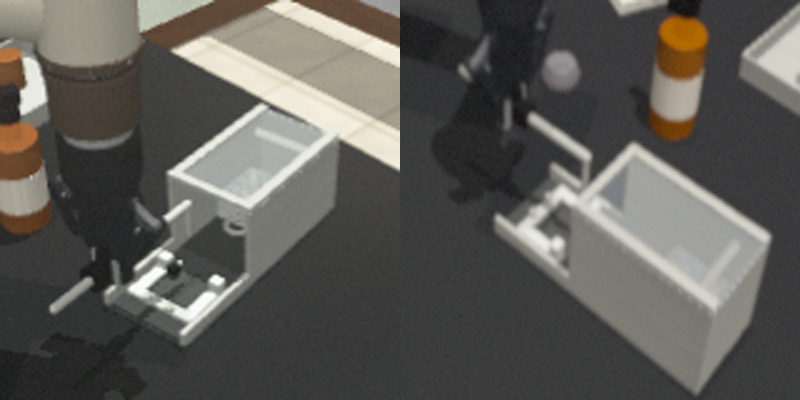

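```bash
python3 - <<'E'
from h import *
def tri(a,b):
    (r1,e1),(r2,e2)=rays('side',[a]),rays('scene',[b]); r1,r2=r1[0],r2[0]
    t=np.linalg.lstsq(np.c_[r1,-r2],e2-e1,rcond=None)[0]; p,q=e1+t[0]*r1,e2+t[1]*r2; return (p+q)/2,np.linalg.norm(p-q)
print('tip end',tri((254.4,196.4),(328.8,188.3)))
print('loop z30',onz('side',[(274.4,188.8),(273.6,190)],30))
im=cv2.imread('pics/s2.png'); d=np.load('pics/s2.npz')['d']
P=cloud('side',d); Z=P[...,2]
m=np.zeros(Z.shape,bool); m[178:200,262:288]=1
q=m&(Z>26)&(Z<37)&(im.min(2)>90); print(q.sum(),P[q].mean(0),P[q].min(0),P[q].max(0))
# bay: yaw and lateral from roof/walls
for n,t in(('side','side0'),('scene','scene0')):
    z=np.load(f'pics/{t}.npz'); P=cloud(n,z['d']); b={'scene':(280,170,420,265),'side':(215,140,325,240)}[n]
    m=np.zeros(Z.shape,bool); m[b[1]:b[3],b[0]:b[2]]=1
    w=m&(abs(P[...,2]-113)<2.5)&(z['im'].min(2)>100); print(n,cv2.minAreaRect(P[w][:,:2].astype(np.float32)))
c=im[170:215,240:295]; cv2.imwrite('pics/v3.png',cv2.resize(c,(770,630)[:2],interpolation=cv2.INTER_CUBIC)[:600])
E
```

```text
tip end (array([601.03331175, 141.40461098,  66.51814721]), np.float64(15.73700548405978))
loop z30 [[690.65803738 149.27177804  30.        ]
 [685.09186502 146.90170645  30.        ]]
64 [690.35579785 162.857062    30.95691734] [672.15463929  86.52365227  26.27799423] [710.6766112  200.83978247  36.29335879]
side ((723.5243530273438, 150.91082763671875), (183.76246643066406, 114.25556182861328), 9.532390594482422)
scene ((724.0565795898438, 150.52166748046875), (182.95458984375, 116.63353729248047), 10.10502815246582)
```

View pics/v3.png

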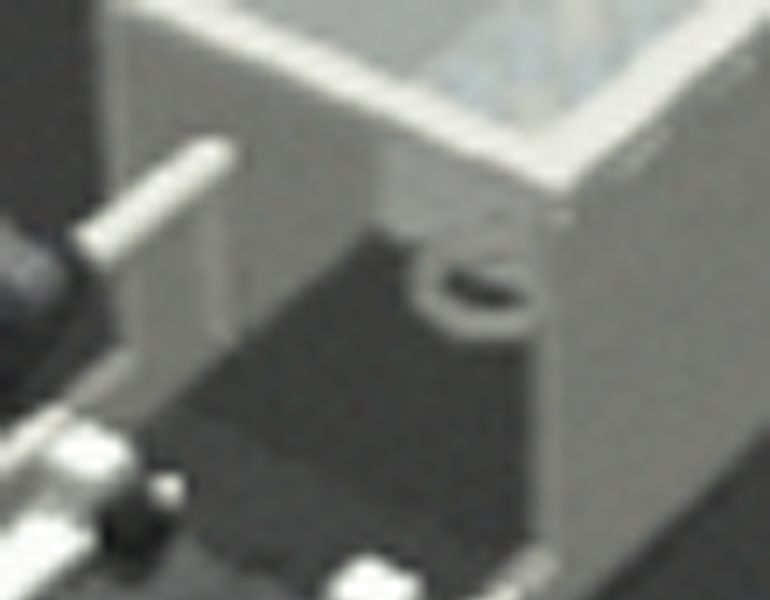

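The zoom shows the ring at crop centre (507,274), i.e. pixel (276.2,189.6), partly behind the wall's edge. The finger's lower end is at crop (218,338), i.e. (255.6,194.1).

```bash
python3 - <<'E'
from h import *
l=onz('side',[(276.2,189.6)],30)[0]; print('loop',l)
print('tip',onz('side',[(255.6,194.1)],70)[0],'rodend',onz('side',[(255.4,180.7)],112)[0],'scene rodend', onz('scene',[(240+187*.475,120+153*.375),(240+187*.475,120+182*.375)],110))
for c,y in(((723.8,150.7),9.6),):
    u=np.array([np.cos(np.radians(y)),np.sin(np.radians(y))]); n=np.array([-u[1],u[0]]); d=l[:2]-c; print('loop bay x',90+d@u,'lat',d@n)
    for p in [(601,134.8)]: d=np.array(p)-c; print('tip bay x',90+d@u,'lat',d@n)
E
```

```text
loop [691.75322727 142.89179179  30.        ]
tip [603.54142178 132.40391149  70.        ] rodend [607.43949138 134.91969143 112.        ] scene rodend [[601.38833918 143.02516411 110.        ]
 [631.25104555 116.11032378 110.        ]]
loop bay x 57.0998439948241 lat -2.3544622243017805
tip bay x -33.73193642504398 lat 4.801865107316343
```

Request:
{"name": "arm_command", "arguments": {"increments": [[[0,-0.6,0],[1,-5.5,-10],1],[[0,-0.6,0],[1,-5.5,-25],1],[[0,-0.6,0],[21,-2,-25],1],[[0,-0.6,0],[41,1.5,-25],1],[[0,-0.6,0],[60,4.5,-25],1]]}}

```text
clock: 5.8
position: [549.8, 120.8, 69.7]
ee_rot: [-0.056, 0.703, 0.06, 0.706]
contact_force: [0.2, -0.3, -1.7]
gripper_width: 19.3
```

Request:
{"name": "arm_command", "arguments": {"increments": [[[0,0,0],[10,1.7,0],1],[[0,0,0],[20,3.4,0],1],[[0,0,0],[30,5,0],1],[[0,0,0],[30,5,0],1],[[0,0,0],[30,5,0],1]]}}

```text
clock: 6.3
position: [579.3, 125.6, 69.5]
ee_rot: [-0.056, 0.704, 0.06, 0.706]
contact_force: [0.1, -0.4, -1.8]
gripper_width: 19.1
```

```bash
python3 - <<'E'
from h import *
im,d,s=grab('side','s4'); print(s['clock'],s['position'],s['contact_force']);Rm=R.from_quat(s['ee_rot']).as_matrix(); print(Rm.round(3))
t=np.array(s['position'])+Rm@[-19-0+38,0,115]; u=np.array([np.cos(np.radians(9.6)),np.sin(np.radians(9.6))]); dd=t[:2]-(723.8,150.7); print(t,90+dd@u,dd@[-u[1],u[0]])
c=im[165:208,245:300]; cv2.imwrite('pics/v4.png',cv2.resize(c,(770,602),interpolation=cv2.INTER_CUBIC)[:600])
E
```

```text
6.3 [579.28194254 125.58693017  69.49372706] [ 0.10999247 -0.40332571 -1.77552739]
[[ 0.002 -0.163  0.987]
 [ 0.006  0.987  0.163]
 [-1.     0.005  0.003]]
[692.77556756 144.48596197  50.83833431] 58.37372522322751 -0.9531111586770034
```

View pics/v4.png

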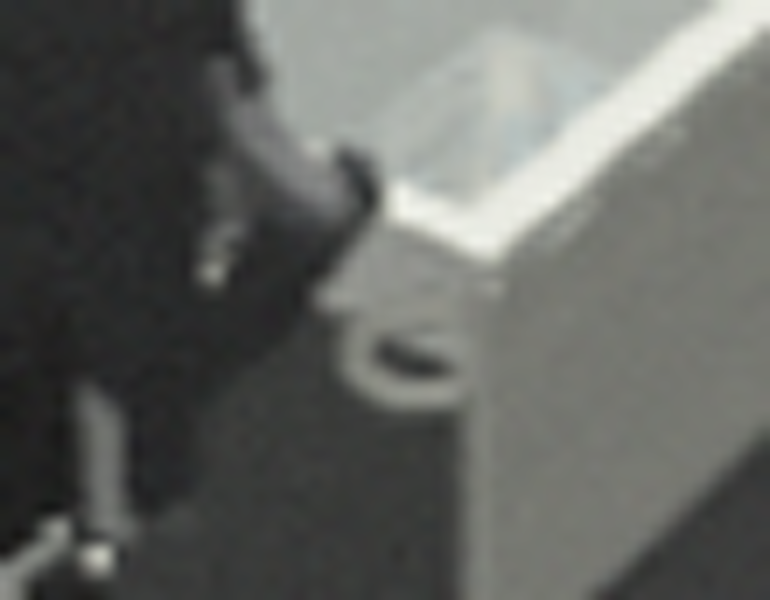

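The gripper hides the rod here. The ring is visible at crop (437,358), and the finger doesn't stand out against the grey tray, so I'll stretch the contrast and check the scene view.

```bash
python3 - <<'E'
from h import *
im=cv2.imread('pics/s4.png'); im2,d,s=grab('scene','c4')
cl=lambda c:cv2.createCLAHE(4,(2,2)).apply(cv2.cvtColor(c,6))
# predicted pixels
def proj(n,p):
    i,k,D=K(n); Rm,e=pose(n); return cv2.projectPoints(((np.array(p,float)-e)@Rm)[None],np.zeros(3),np.zeros(3),k,D)[0].ravel()
for n in('side','scene'): print(n,'tip end',proj(n,(692.8,144.5,47)),'rod end',proj(n,(697.7,145.3,89)),'loop',proj(n,(691.8,143.5,30)))
a=im[165:205,255:295]; b=im2[170:230,290:350]
r=lambda c:cv2.resize(cl(c),(400,400),interpolation=cv2.INTER_CUBIC)
cv2.imwrite('pics/v5.png',np.hstack([r(a),r(b)]))
E
```

```text
side tip end [276.03449426 184.58258733] rod end [276.98571611 171.92948698] loop [276.0650259  189.50069763]
scene tip end [352.71331534 216.35787845] rod end [356.53217201 204.81637212] loop [351.322359   221.15539315]
```

View pics/v5.png

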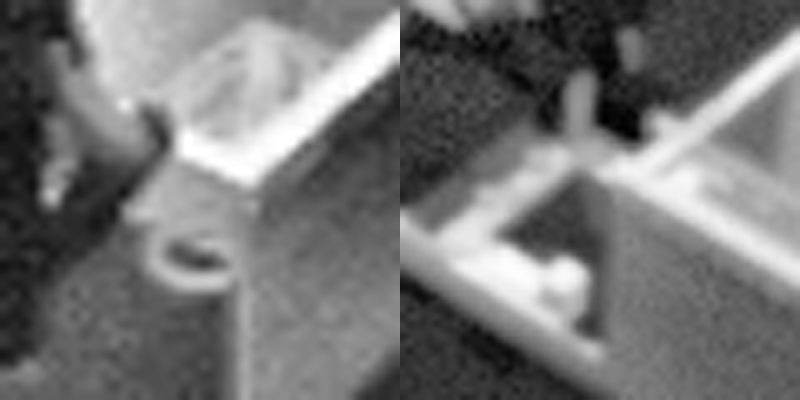

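The ring sits where the projected loop should be, and the finger should be just above it, behind the header. I'll go down in small steps and watch the force: if the finger landed on the wire, contact would come at about 13 mm.

Request:
{"name": "arm_command", "arguments": {"increments": [[[0,0,0],[0,0,-4],1],[[0,0,0],[0,0,-8],1],[[0,0,0],[0,0,-12],1],[[0,0,0],[0,0,-15],1],[[0,0,0],[0,0,-17],1]]}}

```text
clock: 6.9
position: [578.8, 125.5, 52.0]
ee_rot: [-0.056, 0.704, 0.06, 0.705]
contact_force: [-0.4, 0.3, -2.0]
gripper_width: 19.1
```

Request:
{"name": "arm_command", "arguments": {"increments": [[[0,0,0],[0,0,-3],1],[[0,0,0],[0,0,-6],1],[[0,0,0],[0,0,-9],1],[[0,0,0],[0,0,-12],1],[[0,0,0],[0,0,-12],1]]}}

```text
clock: 7.4
position: [578.5, 125.3, 39.3]
ee_rot: [-0.056, 0.704, 0.06, 0.705]
contact_force: [0.1, -0.0, -2.9]
gripper_width: 19.1
```

```bash
python3 - <<'E'
from h import *
im,d,s=grab('side','s6'); print(s['clock'],s['position'],s['contact_force'])
cl=lambda c:cv2.createCLAHE(4,(2,2)).apply(cv2.cvtColor(c,6))
cv2.imwrite('pics/v6.png',cv2.resize(cl(im[165:205,255:295]),(600,600),interpolation=cv2.INTER_CUBIC))
E
```

```text
7.4 [578.49800011 125.32306131  39.34078914] [ 0.08198634 -0.02186143 -2.93884921]
```

View pics/v6.png

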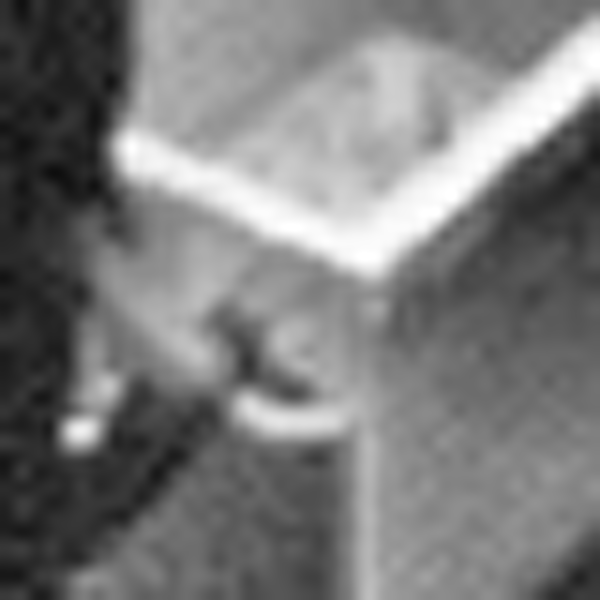

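The finger shows in the ring's hole at crop (300,345). Now I'll pull.

Request:
{"name": "arm_command", "arguments": {"increments": [[[0,0,0],[-2.8,-0.5,0],1],[[0,0,0],[-5.6,-0.9,0],1],[[0,0,0],[-8.4,-1.4,0],1],[[0,0,0],[-11.2,-1.9,0],1],[[0,0,0],[-14,-2.3,0],1]]}}

```text
clock: 7.95
position: [565.0, 123.3, 39.8]
ee_rot: [-0.056, 0.704, 0.06, 0.706]
contact_force: [3.6, 0.7, -4.0]
gripper_width: 19.1
```

Request:
{"name": "arm_command", "arguments": {"increments": [[[0,0,0],[-2.8,-0.5,0],1],[[0,0,0],[-5.6,-0.9,0],1],[[0,0,0],[-8.4,-1.4,0],1],[[0,0,0],[-11.2,-1.9,0],1],[[0,0,0],[-14,-2.3,0],1]]}}

```text
clock: 8.45
position: [551.3, 121.2, 40.1]
ee_rot: [-0.056, 0.703, 0.06, 0.706]
contact_force: [3.2, 1.7, -2.7]
gripper_width: 19.0
```

Request:
{"name": "arm_command", "arguments": {"increments": [[[0,0,0],[-2.8,-0.5,0],1],[[0,0,0],[-5.6,-0.9,0],1],[[0,0,0],[-8.4,-1.4,0],1],[[0,0,0],[-11.2,-1.9,0],1],[[0,0,0],[-14,-2.3,0],1]]}}

```text
clock: 8.95
position: [537.2, 118.8, 40.2]
ee_rot: [-0.056, 0.703, 0.06, 0.706]
contact_force: [2.8, 0.9, -2.6]
gripper_width: 19.0
```

Request:
{"name": "arm_command", "arguments": {"increments": [[[0,0,0],[-2.8,-0.5,0],1],[[0,0,0],[-5.6,-0.9,0],1],[[0,0,0],[-8.4,-1.4,0],1],[[0,0,0],[-11.2,-1.9,0],1],[[0,0,0],[-14,-2.3,0],1]]}}

```text
clock: 9.45
position: [522.9, 116.5, 40.1]
ee_rot: [-0.056, 0.703, 0.06, 0.706]
contact_force: [3.0, 0.8, -3.1]
gripper_width: 19.2
```

Request:
{"name": "arm_command", "arguments": {"increments": [[[0,0,0],[-2.8,-0.5,0],1],[[0,0,0],[-5.6,-0.9,0],1],[[0,0,0],[-8.4,-1.4,0],1],[[0,0,0],[-11.2,-1.9,0],1],[[0,0,0],[-14,-2.3,0],1]]}}

```text
clock: 9.95
position: [508.7, 114.1, 40.2]
ee_rot: [-0.056, 0.703, 0.06, 0.706]
contact_force: [3.1, 0.6, -2.2]
gripper_width: 18.9
```

Request:
{"name": "arm_command", "arguments": {"increments": [[[0,0,0],[-2,-0.3,0],1],[[0,0,0],[-4,-0.7,0],1],[[0,0,0],[-6,-1,0],1],[[0,0,0],[-8,-1.3,0],1],[[0,0,0],[-10,-1.7,0],1]]}}

```text
clock: 10.45
position: [498.6, 112.4, 40.2]
ee_rot: [-0.056, 0.703, 0.06, 0.706]
contact_force: [4.1, 1.3, -3.0]
gripper_width: 19.2
```

```bash
python3 - <<'E'
from h import *
im,d,s=grab('side','s7'); print(s['clock'],s['position'],s['contact_force'],R.from_quat(s['ee_rot']).as_matrix().round(3))
cv2.imwrite('pics/v7.png',cv2.resize(im[150:250,210:310],(600,600),interpolation=cv2.INTER_CUBIC))
E
```

```text
10.45 [498.57240815 112.42155219  40.16937024] [ 4.06614696  1.32266861 -2.99803679] [[ 0.004 -0.164  0.986]
 [ 0.006  0.986  0.164]
 [-1.     0.006  0.005]]
```

View pics/v7.png

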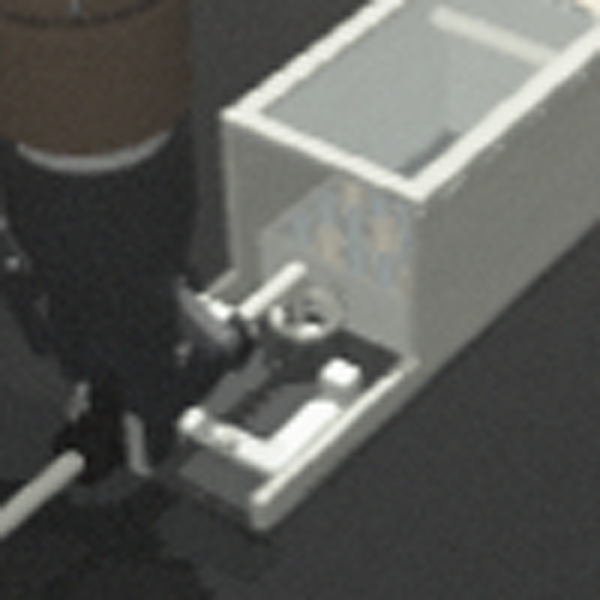

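The image shows the finger in the ring at about crop (300,305), with the tray front at the mouth. The lug at (340,375) is still some 20 to 30 mm ahead, so I'll pull slowly now.

Request:
{"name": "arm_command", "arguments": {"increments": [[[0,0,0],[-1,-0.2,0],1],[[0,0,0],[-2,-0.3,0],1],[[0,0,0],[-3,-0.5,0],1],[[0,0,0],[-4,-0.7,0],1],[[0,0,0],[-5,-0.8,0],1]]}}

```text
clock: 11.0
position: [493.1, 111.5, 40.2]
ee_rot: [-0.056, 0.703, 0.06, 0.706]
contact_force: [3.8, 1.6, -2.8]
gripper_width: 18.9
```

Request:
{"name": "arm_command", "arguments": {"increments": [[[0,0,0],[-1,-0.2,0],1],[[0,0,0],[-2,-0.3,0],1],[[0,0,0],[-3,-0.5,0],1],[[0,0,0],[-4,-0.7,0],1],[[0,0,0],[-5,-0.8,0],1]]}}

```text
clock: 11.5
position: [488.1, 110.7, 40.2]
ee_rot: [-0.056, 0.703, 0.06, 0.706]
contact_force: [3.2, 1.0, -2.5]
gripper_width: 19.0
```

Request:
{"name": "arm_command", "arguments": {"increments": [[[0,0,0],[-0.6,-0.1,0],1],[[0,0,0],[-1.2,-0.2,0],1],[[0,0,0],[-1.8,-0.3,0],1],[[0,0,0],[-2.4,-0.4,0],1],[[0,0,0],[-3,-0.5,0],1]]}}

```text
clock: 12.0
position: [485.0, 110.1, 40.1]
ee_rot: [-0.056, 0.703, 0.06, 0.706]
contact_force: [3.1, 1.3, -2.5]
gripper_width: 19.0
```

Request:
{"name": "arm_command", "arguments": {"increments": [[[0,0,0],[-0.6,-0.1,0],1],[[0,0,0],[-1.2,-0.2,0],1],[[0,0,0],[-1.8,-0.3,0],1],[[0,0,0],[-2.4,-0.4,0],1],[[0,0,0],[-3,-0.5,0],1]]}}

```text
clock: 12.5
position: [482.0, 109.6, 40.2]
ee_rot: [-0.056, 0.703, 0.06, 0.706]
contact_force: [4.2, 0.4, -3.0]
gripper_width: 19.0
```

Request:
{"name": "arm_command", "arguments": {"increments": [[[0,0,0],[-0.6,-0.1,0],1],[[0,0,0],[-1.2,-0.2,0],1],[[0,0,0],[-1.8,-0.3,0],1],[[0,0,0],[-2.4,-0.4,0],1],[[0,0,0],[-3,-0.5,0],1]]}}

```text
clock: 13.0
position: [479.0, 109.1, 40.2]
ee_rot: [-0.056, 0.703, 0.06, 0.706]
contact_force: [3.0, -0.0, -2.4]
gripper_width: 19.1
```

Request:
{"name": "arm_command", "arguments": {"increments": [[[0,0,0],[-0.6,-0.1,0],1],[[0,0,0],[-1.2,-0.2,0],1],[[0,0,0],[-1.8,-0.3,0],1],[[0,0,0],[-2.4,-0.4,0],1],[[0,0,0],[-3,-0.5,0],1]]}}

```text
clock: 13.5
position: [475.9, 108.6, 40.2]
ee_rot: [-0.056, 0.703, 0.06, 0.706]
contact_force: [3.3, 0.5, -2.6]
gripper_width: 19.2
```

Request:
{"name": "arm_command", "arguments": {"increments": [[[0,0,0],[-0.6,-0.1,0],1],[[0,0,0],[-1.2,-0.2,0],1],[[0,0,0],[-1.8,-0.3,0],1],[[0,0,0],[-2.4,-0.4,0],1],[[0,0,0],[-3,-0.5,0],1]]}}

```text
clock: 14.0
position: [472.9, 108.1, 40.2]
ee_rot: [-0.056, 0.703, 0.06, 0.706]
contact_force: [3.9, 0.7, -2.6]
gripper_width: 18.9
```

Request:
{"name": "arm_command", "arguments": {"increments": [[[0,0,0],[-0.6,-0.1,0],1],[[0,0,0],[-1.2,-0.2,0],1],[[0,0,0],[-1.8,-0.3,0],1],[[0,0,0],[-2.4,-0.4,0],1],[[0,0,0],[-3,-0.5,0],1]]}}

```text
clock: 14.5
position: [469.8, 107.6, 40.2]
ee_rot: [-0.056, 0.703, 0.06, 0.706]
contact_force: [2.7, 0.3, -2.3]
gripper_width: 19.1
```

Request:
{"name": "arm_command", "arguments": {"increments": [[[0,0,0],[-0.6,-0.1,0],1],[[0,0,0],[-1.2,-0.2,0],1],[[0,0,0],[-1.8,-0.3,0],1],[[0,0,0],[-2.4,-0.4,0],1],[[0,0,0],[-3,-0.5,0],1]]}}

```text
clock: 15.0
position: [466.7, 107.1, 40.2]
ee_rot: [-0.056, 0.703, 0.06, 0.706]
contact_force: [3.6, 1.4, -3.1]
gripper_width: 18.9
```

Request:
{"name": "arm_command", "arguments": {"increments": [[[0,0,0],[-0.6,-0.1,0],1],[[0,0,0],[-1.2,-0.2,0],1],[[0,0,0],[-1.8,-0.3,0],1],[[0,0,0],[-2.4,-0.4,0],1],[[0,0,0],[-3,-0.5,0],1]]}}

```text
clock: 15.5
position: [463.7, 106.6, 40.2]
ee_rot: [-0.056, 0.703, 0.06, 0.706]
contact_force: [3.9, 0.6, -2.4]
gripper_width: 19.4
```

Request:
{"name": "arm_command", "arguments": {"increments": [[[0,0,0],[-0.6,-0.1,0],1],[[0,0,0],[-1.2,-0.2,0],1],[[0,0,0],[-1.8,-0.3,0],1],[[0,0,0],[-2.4,-0.4,0],1],[[0,0,0],[-3,-0.5,0],1]]}}

```text
clock: 16.0
position: [460.7, 106.1, 40.2]
ee_rot: [-0.056, 0.703, 0.06, 0.706]
contact_force: [3.2, -0.2, -2.6]
gripper_width: 19.1
```

Request:
{"name": "arm_command", "arguments": {"increments": [[[0,0,0],[-0.6,-0.1,0],1],[[0,0,0],[-1.2,-0.2,0],1],[[0,0,0],[-1.8,-0.3,0],1],[[0,0,0],[-2.4,-0.4,0],1],[[0,0,0],[-3,-0.5,0],1]]}}

```text
clock: 16.5
position: [458.9, 106.2, 40.5]
ee_rot: [-0.056, 0.702, 0.061, 0.707]
contact_force: [6.3, 1.4, -3.6]
gripper_width: 19.1
```

```bash
python3 - <<'E'
from h import *
im,d,s=grab('side','s8'); P=cloud('side',d); a=np.radians(9.6); q=P-[723.8,150.7,0]
X=q[...,0]*np.cos(a)+q[...,1]*np.sin(a)+90; Y=-q[...,0]*np.sin(a)+q[...,1]*np.cos(a); Z=P[...,2]
for y0,y1 in((-46,-40),(-40,-32),(-32,-20),(30,42)):
    m=(Y>y0)&(Y<y1)&(X>-90)&(X<30)&(Z>3)&(Z<60); o=np.argsort(X[m])
    h=[(b,round(float(np.nanmax(Z[m&(abs(X-b)<2)])),0)) for b in range(-80,20,4) if (m&(abs(X-b)<2)).any()]; print(y0,h)
E
```

```text
-46 [(-80, 16.0), (-76, 14.0), (-72, 15.0), (-68, 13.0), (-64, 15.0), (-60, 16.0), (-56, 16.0), (-52, 12.0), (-48, 13.0), (-44, 17.0), (-40, 25.0), (-36, 28.0), (-32, 30.0), (-28, 40.0), (-24, 33.0), (-20, 40.0), (-12, 38.0), (-8, 38.0), (-4, 21.0)]
-40 [(-80, 16.0), (-76, 18.0), (-72, 15.0), (-68, 16.0), (-64, 14.0), (-60, 17.0), (-56, 16.0), (-52, 17.0), (-48, 18.0), (-44, 15.0), (-40, 30.0), (-32, 32.0), (-28, 37.0), (-24, 40.0), (-20, 43.0), (-16, 45.0), (-12, 46.0), (-8, 46.0), (-4, 32.0), (0, 38.0), (4, 46.0), (8, 47.0), (12, 30.0), (16, 32.0)]
-32 [(-80, 16.0), (-76, 13.0), (-72, 16.0), (-68, 17.0), (-64, 14.0), (-60, 15.0), (-56, 15.0), (-52, 13.0), (-48, 15.0), (-44, 14.0), (-40, 27.0), (-36, 28.0), (-32, 28.0), (-28, 39.0), (-24, 40.0), (-20, 45.0), (-16, 47.0), (-12, 45.0), (-8, 44.0), (0, 47.0), (4, 46.0), (8, 45.0), (12, 31.0)]
30 [(-64, 11.0), (-60, 12.0), (-56, 7.0), (-52, 13.0), (-48, 7.0), (-40, 28.0), (-36, 29.0), (-32, 29.0), (-28, 42.0), (-24, 38.0), (-20, 44.0), (-16, 46.0), (-12, 48.0), (-8, 46.0), (0, 43.0), (4, 47.0), (8, 47.0), (12, 46.0), (16, 32.0)]
```

Contact with the stop: motion fell short by 1.2 mm and the force rose to 6.4 N, against about 3.4 N while sliding. I'm aiming for a wrist pull of about 9 to 10 N.

Request:
{"name": "arm_command", "arguments": {"increments": [[[0,0,0],[-1.2,-0.2,0],1],[[0,0,0],[-1.4,-0.2,0],1],[[0,0,0],[-1.6,-0.3,0],1],[[0,0,0],[-1.8,-0.3,0],1],[[0,0,0],[-1.8,-0.3,0],1]]}}

```text
clock: 17.05
position: [458.9, 106.5, 40.7]
ee_rot: [-0.055, 0.701, 0.061, 0.708]
contact_force: [7.4, -0.6, -7.2]
gripper_width: 19.1
```

Request:
{"name": "arm_command", "arguments": {"increments": [[[0,0,0],[-1.8,-0.3,-0.3],1],[[0,0,0],[-2.2,-0.4,-0.5],1],[[0,0,0],[-2.5,-0.4,-0.5],1],[[0,0,0],[-2.5,-0.4,-0.5],1],[[0,0,0],[-2.5,-0.4,-0.5],1]]}}

```text
clock: 17.55
position: [458.7, 106.9, 40.5]
ee_rot: [-0.055, 0.699, 0.061, 0.71]
contact_force: [9.7, -0.4, -6.8]
gripper_width: 19.4
```

Request:
{"name": "arm_command", "arguments": {"increments": [[[0,0.2,0],[-2.4,-0.6,-0.3],1],[[0,0.2,0],[-2.4,-0.6,-0.3],1],[[0,0.2,0],[-2.4,-0.6,-0.3],1],[[0,0.2,0],[-2.4,-0.6,-0.3],1],[[0,0.2,0],[-2.4,-0.6,-0.3],1]]}}

```text
clock: 18.05
position: [458.7, 107.1, 40.5]
ee_rot: [-0.054, 0.699, 0.062, 0.71]
contact_force: [11.0, -0.5, -7.5]
gripper_width: 19.3
```

Request:
{"name": "arm_command", "arguments": {"increments": [[[0,0.2,0],[-2.1,-0.6,-0.3],1],[[0,0.2,0],[-2.1,-0.6,-0.3],1],[[0,0.2,0],[-2.1,-0.6,-0.3],1],[[0,0.2,0],[-2.1,-0.6,-0.3],1],[[0,0.2,0],[-2.1,-0.6,-0.3],1]]}}

```text
clock: 18.55
position: [458.7, 107.1, 40.5]
ee_rot: [-0.053, 0.699, 0.062, 0.711]
contact_force: [10.1, -1.4, -6.6]
gripper_width: 19.0
```

Held for over a second at about 9.5 to 10.5 N at the wrist, which after about 3.4 N of friction leaves about 6 to 7 N at the stop. Now I'll relax to mid-hole and lift out.

Request:
{"name": "arm_command", "arguments": {"increments": [[[0,0,0],[0,0,0],1],[[0,0.3,0],[2,0.2,0],1],[[0,0.7,0],[4,0.5,0],1],[[0,0.7,0],[6,0.8,0],1],[[0,0.7,0],[6,0.8,0],1]]}}

```text
clock: 19.05
position: [464.5, 107.7, 40.3]
ee_rot: [-0.053, 0.704, 0.062, 0.706]
contact_force: [0.2, -0.5, -1.8]
gripper_width: 19.1
```

```bash
python3 - <<'E'
from h import *
im,d,s=grab('side','s9'); print(s['position'],s['contact_force'],R.from_quat(s['ee_rot']).as_matrix().round(3))
cv2.imwrite('pics/v9.png',cv2.resize(im[170:250,200:300],(750,600),interpolation=cv2.INTER_CUBIC))
E
```

```text
[464.46313128 107.73807013  40.25726245] [ 0.24109191 -0.46601713 -1.8018739 ] [[ 0.002 -0.162  0.987]
 [ 0.014  0.987  0.161]
 [-1.     0.013  0.004]]
```

View pics/v9.png

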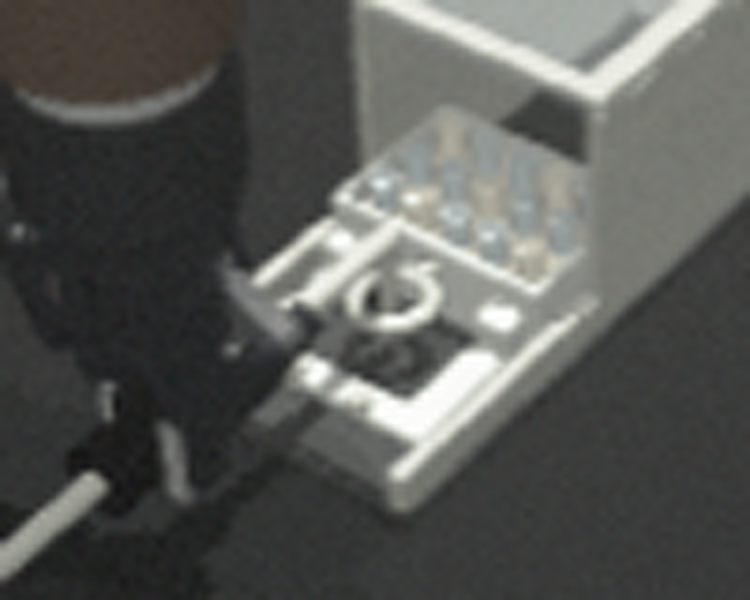

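The tray front meets the lugs at about (500,310), and the finger stands free in the ring's hole at (390,295). Lifting straight up.

Request:
{"name": "arm_command", "arguments": {"increments": [[[0,0,0],[0,0,3],1],[[0,0,0],[0,0,6],1],[[0,0,0],[0,0,9],1],[[0,0,0],[0,0,12],1],[[0,0,0],[0,0,15],1]]}}

```text
clock: 19.6
position: [464.3, 107.7, 55.6]
ee_rot: [-0.053, 0.704, 0.062, 0.706]
contact_force: [-0.6, -0.5, -1.8]
gripper_width: 19.2
```

Request:
{"name": "arm_command", "arguments": {"increments": [[[0,0,0],[0,0,5],1],[[0,0,0],[0,0,10],1],[[0,0,0],[0,0,15],1],[[0,0,0],[0,0,20],1],[[0,0,0],[0,0,25],1]]}}

```text
clock: 20.1
position: [464.3, 107.7, 81.1]
ee_rot: [-0.052, 0.703, 0.062, 0.706]
contact_force: [0.8, 0.6, -2.3]
gripper_width: 18.7
```

Request:
{"name": "arm_command", "arguments": {"increments": [[[0,0,0],[0,0,20],1],[[0,0,0],[0,0,40],1],[[0,0,0],[0,-10,60],1],[[0,0,0],[0,-40,60],1],[[0,0,0],[0,-75,60],1]]}}

```text
clock: 20.6
position: [464.7, 32.8, 142.3]
ee_rot: [-0.053, 0.703, 0.063, 0.707]
contact_force: [1.0, 0.3, -2.4]
gripper_width: 19.0
```

Request:
{"name": "arm_command", "arguments": {"increments": [[[0,0,1],[4,-35,0],1],[[0,0,2],[8,-70,0],1],[[0,0,3],[12,-105,0],1],[[0,0,4],[16,-140,0],1],[[0,0,5],[20,-175,0],1]]}}

```text
clock: 21.1
position: [484.6, -143.7, 142.5]
ee_rot: [-0.084, 0.7, 0.094, 0.703]
contact_force: [-0.0, 1.0, -2.0]
gripper_width: 19.0
```

Request:
{"name": "arm_command", "arguments": {"increments": [[[0,0,0.5],[4,-40,0],1],[[0,0,0.5],[8,-80,0],1],[[0,0,0.5],[12,-115,0],1],[[0,0,0.5],[12,-133,0],1],[[0,0,0.5],[12,-133,0],1]]}}

```text
clock: 21.6
position: [496.2, -278.9, 142.2]
ee_rot: [-0.086, 0.7, 0.096, 0.703]
contact_force: [-0.4, -0.1, -1.2]
gripper_width: 18.9
```

```bash
python3 - <<'E'
from h import *
s=readout.read_state(); Rm=R.from_quat(s['ee_rot']); g=R.from_quat([-0.092,0.7025,0.094,0.6995])
print(s['clock'],s['position'],s['contact_force'],Rm.as_matrix().round(3),'turn to grasp pose',(g*Rm.inv()).as_rotvec(degrees=True),'shift',np.array([496.2,-277.2,38.8])-s['position'])
E
```

```text
21.6 [ 496.24229902 -278.86020395  142.19107344] [-0.40512058 -0.13359648 -1.17142586] [[ 0.003 -0.255  0.967]
 [ 0.015  0.967  0.255]
 [-1.     0.014  0.007]] turn to grasp pose [-0.74305476  0.42290734  0.3488779 ] shift [-4.22990199e-02  1.66020395e+00 -1.03391073e+02]
```

Request:
{"name": "arm_command", "arguments": {"increments": [[[-0.7,0.4,0.3],[0,1.7,-20],1],[[-0.7,0.4,0.3],[0,1.7,-40],1],[[-0.7,0.4,0.3],[0,1.7,-60],1],[[-0.7,0.4,0.3],[0,1.7,-75],1],[[-0.7,0.4,0.3],[0,1.7,-85],1]]}}

```text
clock: 22.1
position: [495.6, -276.1, 56.1]
ee_rot: [-0.091, 0.703, 0.095, 0.699]
contact_force: [-0.4, -0.3, -1.2]
gripper_width: 19.0
```

Request:
{"name": "arm_command", "arguments": {"increments": [[[0,0,0],[0,0,-4],1],[[0,0,0],[0,0,-8],1],[[0,0,0],[0,0,-12],1],[[0,0,0],[0,0,-15],1],[[0,0,0],[0,0,-17],1]]}}

```text
clock: 22.6
position: [496.0, -276.4, 39.6]
ee_rot: [-0.092, 0.703, 0.094, 0.699]
contact_force: [-0.9, -0.9, 3.5]
gripper_width: 19.3
```

Request:
{"name": "arm_command", "arguments": {"increments": [[[0,0,0],[0,-0.3,-0.4],1],[[0,0,0],[0,-0.3,-0.7],1],[[0,0,0],[0,-0.3,-0.7],0.8],[[0,0,0],[0,-0.3,-0.7],0.5],[[0,0,0],[0,-0.3,-0.7],0]]}}

```text
clock: 23.1
position: [496.2, -276.8, 39.1]
ee_rot: [-0.092, 0.702, 0.094, 0.699]
contact_force: [-0.0, -0.3, 0.1]
gripper_width: 47.2
```

Request:
{"name": "arm_command", "arguments": {"increments": [[[0,0,0],[0,0,0],0],[[0,0,0],[0,0,0],0],[[0,0,0],[0,0,0],0],[[0,0,0],[0,0,0],0],[[0,0,0],[0,0,0],0]]}}

```text
clock: 23.6
position: [496.2, -276.7, 39.1]
ee_rot: [-0.092, 0.702, 0.094, 0.699]
contact_force: [0.1, -0.8, -0.2]
gripper_width: 85.3
```

Request:
{"name": "arm_command", "arguments": {"increments": [[[0,0,0],[0,0,15],0],[[0,0,0],[0,0,40],0],[[0,0,0],[0,0,75],0],[[0,0,0],[0,0,115],0],[[0,0,0],[0,0,160],0]]}}

```text
clock: 24.1
position: [495.4, -276.5, 199.8]
ee_rot: [-0.091, 0.703, 0.095, 0.699]
contact_force: [1.3, -0.5, -0.6]
gripper_width: 85.4
```

Request:
{"name": "arm_command", "arguments": {"increments": [[[0,0,0],[0,0,30],0],[[0,0,0],[0,0,50],0],[[0,0,0],[0,0,50],0],[[0,0,0],[0,0,50],0],[[0,0,0],[0,0,50],0]]}}

```text
clock: 24.6
position: [494.6, -276.1, 248.1]
ee_rot: [-0.091, 0.704, 0.095, 0.698]
contact_force: [0.1, -0.5, -0.9]
gripper_width: 85.6
```

```bash
python3 - <<'E'
from h import *
im,d,s=grab('wrist','w9'); print(s['clock'],s['position'],s['gripper_width'],s['contact_force'])
P=cloud('wrist',d,s); Z=P[...,2]; f=R.from_euler('z',-15,degrees=True).as_matrix()
q=(P-[495.5,-276.5,0])@f.T
for lo in range(-100,130,15):
    m=(q[...,0]>lo)&(q[...,0]<lo+15)&(abs(q[...,1])<9)&(Z>45)&(Z<85)
    if m.any(): print(lo,m.sum(),q[m][:,1].mean().round(1),Z[m].max().round(1))
    else: print(lo,0)
im,d,s=grab('side','s10'); P=cloud('side',d); a=np.radians(9.6); q=P-[723.8,150.7,0]
X=q[...,0]*np.cos(a)+q[...,1]*np.sin(a)+90; Y=-q[...,0]*np.sin(a)+q[...,1]*np.cos(a); Z=P[...,2]
d8=np.load('pics/s8.npz')['d']; q8=cloud('side',d8)-[723.8,150.7,0]; X8=q8[...,0]*np.cos(a)+q8[...,1]*np.sin(a)+90; Y8=-q8[...,0]*np.sin(a)+q8[...,1]*np.cos(a)
for XX,YY,ZZ in((X8,Y8,q8[...,2]),(X,Y,Z)):
    m=(YY>-40)&(YY<-5)&(XX>-45)&(XX<0)&(abs(ZZ-34)<3); print('front',m.sum(),np.nanmedian(XX[m]),np.nanpercentile(XX[m],10))
    m=(abs(YY)<40)&(XX>-35)&(XX<45)&(abs(ZZ-47)<6); print('top x range',np.nanpercentile(XX[m],[2,98]))
for t in('spray','rack','mouse'): pass
d0=np.load('pics/side0.npz')
for n,b in(('rack',(370,240,440,300)),('mouse',(140,205,172,235)),('spray',(170,150,205,195))):
    A=d0['im'][b[1]:b[3],b[0]:b[2]].astype(int);B=im[b[1]:b[3],b[0]:b[2]].astype(int); print(n,abs(A-B).mean())
E
```

```text
24.6 [ 494.59251055 -276.10398256  248.11121894] 85.55543377536671 [ 0.05361197 -0.54415752 -0.93231228]
-100 20 -0.9 61.8
-85 195 -0.7 63.5
-70 231 -0.3 62.9
-55 157 -0.5 63.4
-40 267 -0.1 71.4
-25 266 -0.5 69.6
-10 256 -0.1 70.1
5 238 0.0 69.8
20 183 -0.1 70.5
35 119 -0.1 63.4
50 157 -0.0 63.0
65 139 -0.1 62.7
80 107 -0.1 62.9
95 104 -0.0 62.6
110 68 -0.1 62.5
125 0
front 41 -25.425600542636502 -38.77436223741876
top x range [-27.10995012  36.02268178]
front 42 -26.720357949072344 -37.024542865395645
top x range [-19.05406253  37.50963763]
rack 4.262619047619047
mouse 2.042361111111111
spray 2.115132275132275
```

The hook lies level in both saddles, with the rod top at 63 mm all along. One last check: did the tray shift while unhooking?

```bash
python3 - <<'E'
from h import *
b=cv2.imread('pics/s10.png')
for n in('s8','s9'):
    a=cv2.imread(f'pics/{n}.png'); x0,y0,x1,y1=252,184,278,212   # tubes + front edge
    r=cv2.matchTemplate(cv2.resize(b[y0-6:y1+6,x0-6:x1+6],None,fx=5,fy=5,interpolation=2),cv2.resize(a[y0:y1,x0:x1],None,fx=5,fy=5,interpolation=2),cv2.TM_CCOEFF_NORMED)
    _,v,_,p=cv2.minMaxLoc(r); print(n,v,(np.array(p)-30)/5)
E
```

```text
s8 0.9951385259628296 [0. 0.]
s9 0.9835287928581238 [0. 0.]
```

The tray hasn't moved, to within 0.2 px (about 1 mm). Handing in.

```bash
python3 -c "
from bench import arm
print(arm.job_done())"
```

```text
the job is handed in; nothing more can be done
None
```

The job is handed in at about 25 s on the clock. I took the hook from its rest, caught the loop under the roof and drew the tray to the stop, then held it, unhooked and put the hook back.

- **Pull at the stop:** The wrist read about 7 N, then 9.5 to 11 N, over about 1.5 s. Sliding friction was about 3.4 N. That suggests about 6 to 7 N at the stop, and at most 11 N if friction relaxed. I couldn't measure the stop force or the presence pin directly.
- **Unhooking:** The force fell to about 0 with the finger mid-loop, and the lift showed no snag. Image matching from the moment of contact to the end showed no tray shift, within about 1 mm.
- **Hook in its rest:** The rod's top lies level at about 63 mm all along, and the hook is within about 1 mm sideways of the rest position I measured at first. The gripper is open and about 190 mm above it.
- **Bystanders:** The side camera showed no clear change around any of them. The image difference was 2 to 4 grey levels, largest at the rack, and I didn't look into the rack's.

**Checks that disagreed:** Triangulating the hook tip from two views missed by 16 mm because of a bad scene-camera pixel. I used the side view and the arm's own pose instead. The depth-based range for the tray's front edge also shifted by 8 mm between frames, probably because the hook was in the first one. The image match contradicts a real shift.

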